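# Centre the top-heavy fob on the tester and switch it on

### The job

The white key fob stands upright in its little blue adapter off to one side of the round chrome tester. Using only light touches of the fingertips, never pinching, lifting or tipping it, nudge it along until the blue adapter stands wholly on the black centre pad, then take the hand away and press the raised end of the green rocker switch fully down to switch the tester on. Leave the keys, the spudger and the spare fob shell where they lie.

Things in the scene. Friction and masses are not known exactly. Their poses are not given: they have to be found in the camera images.
- fob: Loose top-heavy white fob shell (13 x 27 mm, wide faces along its x) on end in a round blue adapter, 62 mm tall, about 70 g. Origin: centre of the underside, z up. Adapter: upright cylinder 32 mm in diameter, 1.5 to 16 mm above the origin, on six tiny feet on a 26 mm circle. Pushed on the adapter it slides (under 1 N); pushed on the shell it tips. 5 N is too hard. Weight and friction vary
- pad (a point): Centre of the top of the fixed round chrome tester, 42 mm above the counter, the level the adapter stands on. The top is flat, 90 mm in diameter, with a bare edge; the black centre pad is 43 mm in diameter (no step). Nothing fixed near the tester rises above this level
- rocker_press (a point): Point on top of the raised end of the green rocker (44 x 20 mm), 17 mm from its pivot. It sits on a fixed beige power brick (66 x 116 x 26 mm, same long direction) joined to the tester by a neck. Pivot: 125 mm from the pad's centre, 34 mm high; the rocker points straight away from the tester, raised end far. Point about 40 mm high when off, 7 mm lower fully pressed
- rocker (a joint): Angle of the rocker switch in rad: 0 off (far end raised), 0.4 fully pressed (far end down). Stays where it is left; takes about 2.5 N at the end to move
- key_a: Loose brass valet key, 64 x 25 x 4 mm, lying flat; origin under its middle, bow towards its -x. Leave alone
- key_b: The other brass valet key, same. Leave alone
- spudger: Loose black plastic spudger, 139 mm long along its y, 12 mm wide, 6 mm thick, lying flat; origin 55 mm from its blunt end. Leave alone
- spare: Loose spare white fob shell lying flat, 66 x 34 x 13 mm, length along its x; origin centre of the underside. Leave alone
Not all that is in view belongs to the job. What is meant by the fob is not purple, and is the larger of those in its own colour. What is shaped like the part that bears rocker_press but red is not meant.

How it is judged:
By the outcome, as a careful person would: the job done as asked, in the order asked, and still so for the second after the job is handed in, with the robot touching nothing.
It also fails if it takes over 45 s, if anything falls off the work surface, if the arm or the gripper's body presses on something with over 40 N, if the wrist force passes 120 N, or if a joint passes its speed limit or range.

### The arm

A 6-joint arm with a two-finger parallel gripper is mounted at the origin on the work surface. World frame = base frame: x ahead of the robot, y to its left, z up, the work surface at z = 0. Lengths are in m, angles in rad, forces in N, time in s.
With the tool pointing down it reaches from about 0.3 to 0.875 m from the base axis. Payload 4.2 kg.
Tool frame: the origin (TCP) lies at the very end of the fingers, on their centre line; the grasp point (between the pads) lies 19 mm behind it (r.grasp_offset is the distance from the TCP to the grasp point, in m); z points along the fingers, y is the line along which they close (so a half turn about z gives the same grasp; the last joint's range is limited). The gripper opens to 85 mm and grips with 20 to 120 N. Pads are 22 mm wide; open, the fingers measure 114 mm over their backs; the gripper's body (76 mm by 85 mm) begins 54 mm behind the grasp point. The pads swing forward as they close: fully open they stand 13 mm farther back than shut.
Start: joints at [1.267, 0.32, 1.565, -0, 1.257, -0.02], TCP at [0.161, 0.552, 0.231] pointing down, gripper open.
Joint ranges: [-3.11, 3.11], [-0.84, 2.01], [0.21, 2.61], [-1.34, 4.49], [0.05, 2.63], [-2.56, 2.56]. Speed limits (rad/s): [2.57, 2.57, 3.14, 3.14, 3.14, 3.14].

### API

Orientations are given as a unit quaternion [w, x, y, z].
In Python, from plant import r, cams, order gives the robot as it stands.
- The arm moves only by the tool move_arm, never from a script. Its arguments are lists of equal length, an entry for each row: "grip": the closure, from -1 (fully open) to 1 (shut); "delta_pos": the shift along the world's x, y, z in cm, a list of three; "twist": the turn about the world's z in degrees. In form: {"grip": [grip, ...], "delta_pos": [[x, y, z], ...], "twist": [twist, ...]}. A call has 1 to 20 rows; each row is the pose to reach, as a shift and turn from the pose commanded when the call began; what a row does not reach only later rows make up. A row lasts 1/8 s, in which the tool goes at most 62.5 mm and 10.7 degrees, less where a joint would pass 70% of its speed; a pose out of reach is approached as far as the arm can. A call with a gripper value outside its range is refused whole. The fingers move at their own pace and stop on an object; "force" is the grip in N (left out, the last holds). Time passes only in rows, so rows that repeat a pose let the fingers close. It gives the time, the measured TCP pose, the force, the opening and the grip force at its end, in the units of the state.
- r.get_state(): the state, without advancing time (a new reading comes with each control period).
- cams.snapshot(name): name is "scene" or "side" or "wrist"; returns a dict with "img" (384x512x3 uint8, red, green, blue), "vfov" (degrees; the focal length in pixels is half the picture's height over the tangent of half this angle, whatever the lens; pixels are square), "cx", "cy" (the principal point, pixels), "rvec" (rotation vector, rad) and "tvec" (3), from world to camera coordinates, as OpenCV has them. Camera axes: x right, y down, z forward; pixel columns grow to the right and rows downward; lengths in m; the calibration is good to about 2 mm. A picture is of the moment at which its call begins. There is no depth.
- order.hand_in(): hands the job in; it is judged then, once.
The state is a dict: "clock": time; "q": joint angles; "joint_velocities": joint speeds; "effort": joint torques, N m; "ee_pos": TCP position; "ee_rot": TCP orientation; "force": force on the tool from outside, world axes, zero at the start; "ft_torque": the same for the moment, N m; "finger_gap": opening from 0.0 (shut) to 1.0 (fully open); "grasp_force": force on a finger pad.
Only numpy, scipy, OpenCV 4.12 (cv2) and the standard library are available. Lean on these libraries where they do the work, as an engineer would, in place of code of your own. Each camera call takes 0.05 s, during which the arm holds its last target. There are 200 camera calls.

## Working session

There is one attempt and no reset: what is moved stays moved. The work goes in short steps, Python scripts to look and compute and a tool call to move; the robot and the scene stay as the last step left them, time stands still between calls to the robot, and variables do not carry over. Pictures are saved under pics/ and viewed, at most 13 in all, crops included, and the job is handed in when it is done.

Besides the shell and the picture viewer there is one more tool, called after ">>>" in YAML: its name, and indented under it one key for each argument. move_arm: Moves the arm, as the interface text tells. Its arguments: {"type":"object","properties":{"grip":{"type":"array","items":{"type":"number"}},"delta_pos":{"type":"array","items":{"type":"array","items":{"type":"number"}}},"twist":{"type":"array","items":{"type":"number"}},"force":{"type":"number"}},"required":["grip","delta_pos","twist"]}

```bash
mkdir -p pics
cat > h.py <<'E'
import numpy as np, cv2
from plant import r, cams, order
def snap(n,f=None):
    s=cams.snapshot(n)
    if f: cv2.imwrite('pics/'+f,s['img'][:,:,::-1])
    return s
def cam(s):
    F=s['img'].shape[0]/2/np.tan(np.radians(s['vfov'])/2)
    K=np.array([[F,0,s['cx']],[0,F,s['cy']],[0,0,1]]);R=cv2.Rodrigues(np.array(s['rvec'],float))[0]
    return K,R,np.array(s['tvec'],float).ravel()
def ray(s,uv,z):
    K,R,t=cam(s);uv=np.atleast_2d(uv).astype(float)
    d=(R.T@np.linalg.inv(K)@np.c_[uv,np.ones(len(uv))].T).T;c=-R.T@t
    return c+d*((z-c[2])/d[:,2])[:,None]
def proj(s,P):
    K,R,t=cam(s);p=(K@(R@np.atleast_2d(P).T+t[:,None])).T
    return p[:,:2]/p[:,2:]
E
python3 - <<'E'
from h import *
a=snap('scene');b=snap('side')
cv2.imwrite('pics/a.png',a['img'][:,:,::-1]);cv2.imwrite('pics/b.png',b['img'][:,:,::-1])
for s in (a,b): print(s['vfov'],s['cx'],s['cy'],-cam(s)[1].T@cam(s)[2])
print(r.get_state())
E
```

```text
45.190886160457396 259.4641124074146 192.0295130174947 [1.22077924 0.05535665 0.86463682]
48.88007800367279 249.68482530009172 187.9789908997702 [ 0.30861436 -0.83039406  0.54691366]
{'clock': 0.1, 'q': array([ 1.26702657e+00,  3.20213121e-01,  1.56556957e+00,  9.75246153e-06,
        1.25741289e+00, -1.99625283e-02]), 'joint_velocities': array([ 2.85067570e-04, -3.48906017e-03, -2.54957380e-03, -7.46199665e-04,
       -3.32445141e-05, -1.12895209e-03]), 'effort': array([-9.94891197e-04, -4.16406870e+01, -2.34703267e+01, -6.65140442e-05,
        4.91825282e-03, -3.61588647e-06]), 'ee_pos': array([0.16085193, 0.55158689, 0.23057   ]), 'ee_rot': array([-1.33741503e-04,  1.41429297e-01,  9.89948035e-01, -7.90242924e-04]), 'force': array([ 0.67068875, -0.36490633, -0.54054409]), 'ft_torque': array([-0.04566758, -0.01064299,  0.04658505]), 'grasp_force': 0.0, 'finger_gap': 0.9959232915915143}
```

View pics/a.png

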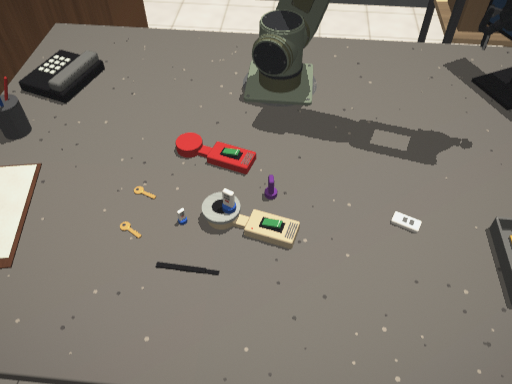

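View pics/b.png

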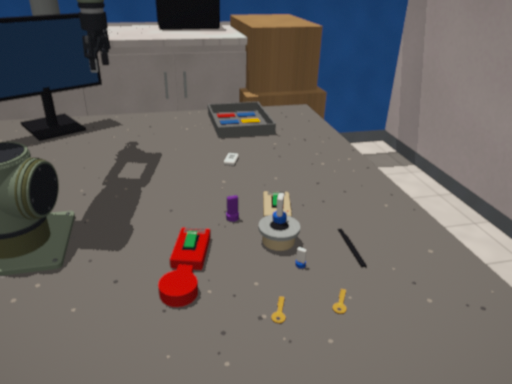

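The scene view shows the chrome tester at about (220,210) with the white fob in its blue adapter on it at (229,202). The beige brick with the green rocker is at (272,225), and the decoys are red (230,155), purple (271,187) and a small fob at (182,216). The side view shows the tester at (279,230) and the fob at (280,212).

Run:
```python
from h import *
a=snap('scene');b=snap('side')
A=a['img'][175:255,165:310];B=b['img'][180:280,220:340]
A=cv2.resize(A,None,fx=5,fy=5,interpolation=cv2.INTER_CUBIC);B=cv2.resize(B,None,fx=5,fy=5,interpolation=cv2.INTER_CUBIC)
cv2.imwrite('pics/a2.png',A[:,:,::-1]);cv2.imwrite('pics/b2.png',B[:,:,::-1])
def blobs(s,lo,hi,box):
    x0,x1,y0,y1=box;h=cv2.cvtColor(s['img'],cv2.COLOR_RGB2HSV);m=cv2.inRange(h,lo,hi)
    k=np.zeros_like(m);k[y0:y1,x0:x1]=m[y0:y1,x0:x1]
    n,l,st,c=cv2.connectedComponentsWithStats(k)
    return [(c[i].round(1),st[i].tolist()) for i in range(1,n) if st[i,4]>5]
for n,s,box in(('scene',a,(165,310,175,255)),('side',b,(220,340,180,280))):
    print(n)
    for nm,lo,hi,z in(('green',(45,100,40),(80,255,255),.037),('blue',(105,130,40),(125,255,255),.05)):
        for c,st in blobs(s,lo,hi,box): print(nm,c,st,ray(s,c,z)[0].round(4))
```

```text
scene
green [271.2 222.8] [262, 218, 20, 10, 134] [0.5841 0.0221 0.037 ]
blue [227.9 208.5] [222, 204, 14, 9, 81] [ 0.5628 -0.079   0.05  ]
blue [182.9 220.8] [178, 217, 9, 7, 33] [ 0.6078 -0.1738  0.05  ]
side
green [274.2 199.9] [272, 195, 5, 11, 48] [0.5712 0.0119 0.037 ]
blue [279.2 218.5] [273, 212, 13, 12, 107] [ 0.5532 -0.0895  0.05  ]
blue [299.7 264.6] [296, 261, 9, 7, 42] [ 0.5459 -0.2489  0.05  ]
```

View pics/a2.png

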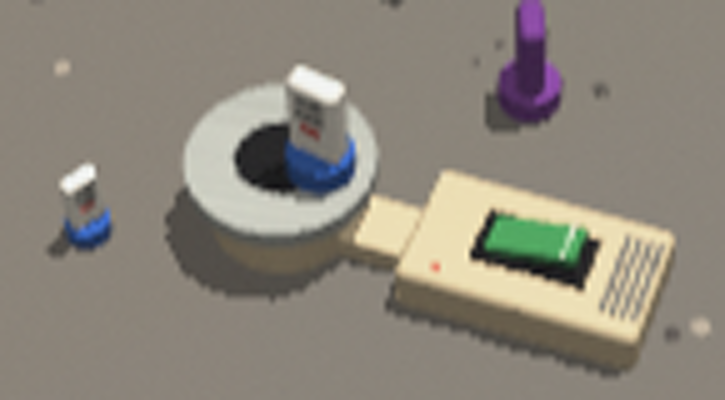

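View pics/b2.png

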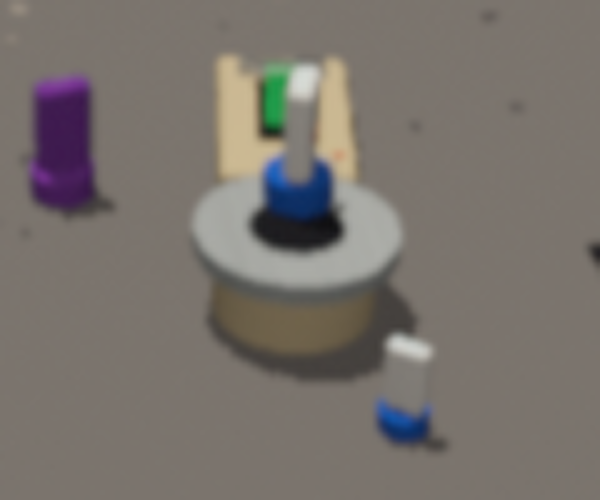

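The zoomed views show the fob's adapter on the brick-side half of the tester top, partly over the black pad, with the rocker's far end raised. I'll bring the wrist camera closer to measure this accurately.

>>> move_arm:
  grip: [-0.2,-0.2,-0.2,-0.2,-0.2,-0.2,-0.2,-0.2,-0.2,-0.2,-0.2,-0.2,-0.2,-0.2,-0.2,-0.2,-0.2]
  delta_pos:
    - [36,-62,5]
    - [36,-62,5]
    - [36,-62,5]
    - [36,-62,5]
    - [36,-62,5]
    - [36,-62,5]
    - [36,-62,5]
    - [36,-62,5]
    - [36,-62,5]
    - [36,-62,5]
    - [36,-62,5]
    - [36,-62,5]
    - [36,-62,5]
    - [36,-62,5]
    - [36,-62,5]
    - [36,-62,5]
    - [36,-62,5]
  twist: [0,0,0,0,0,0,0,0,0,0,0,0,0,0,0,0,0]

```text
clock: 2.33
ee_pos: [0.5208, -0.0674, 0.2815]
ee_rot: [0.0, 0.141, 0.99, 0.0]
force: [0.6, -0.1, -0.0]
finger_gap: 0.598
grasp_force: 0.0
```

Run:
```python
from h import *
s=snap('wrist','w1.png'); st=r.get_state(); print(s['vfov'],s['cx'],s['cy'],-cam(s)[1].T@cam(s)[2]); print(cam(s)[1].round(3)); print(st['ee_pos'],st['ee_rot'],st['finger_gap'],st['force'])
```

```text
66.47265257893098 258.6464249136291 191.0987759294493 [ 0.4411557  -0.04588536  0.42355675]
[[ 0.279  0.96   0.001]
 [ 0.911 -0.265  0.316]
 [ 0.304 -0.088 -0.949]]
[ 0.52087283 -0.0675365   0.28149186] [1.14989097e-04 1.41036483e-01 9.90004392e-01 3.97071283e-05] 0.60792090860091 [ 0.16721359 -0.55318448  0.04401957]
```

View pics/w1.png

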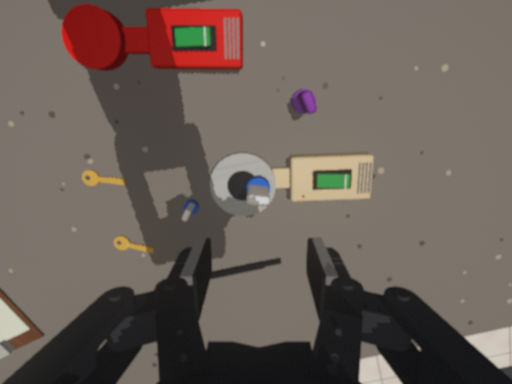

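The wrist view shows the tester disc at about (243,184) and the black pad partly hidden by the fob, whose adapter is at (258,186). The green rocker is at (333,181), and the open fingers are below.

```bash
cat > m.py <<'E'
from h import *
def disc(s,uv0,Rm=.075):
    # circle fit of the grey disc outline on z=.042 (convex hull closes fob gap)
    h=cv2.cvtColor(s['img'],cv2.COLOR_RGB2HSV)
    g=s['img'].astype(int)
    sat=h[:,:,1]; val=h[:,:,2]
    return h,sat,val
def pts(s,m,z):
    v,u=np.nonzero(m);return ray(s,np.c_[u,v],z)[:,:2]
def big(m):
    n,l,st,c=cv2.connectedComponentsWithStats(m);i=1+np.argmax(st[1:,4]);return (l==i).astype(np.uint8)
E
python3 - <<'E'
from m import *
s=snap('wrist'); h=cv2.cvtColor(s['img'],cv2.COLOR_RGB2HSV)
print(h[184,218],h[184,230],h[184,240],h[186,258],h[165,243],h[230,230],h[210,270],h[140,240])
box=np.zeros(h.shape[:2],np.uint8);box[148:222,205:300]=1
# black pad
bl=big(((h[:,:,2]<40)*box).astype(np.uint8)); P=pts(s,bl,.042)
print('black',bl.sum(),P.min(0),P.max(0))
blu=big((cv2.inRange(h,(105,120,40),(125,255,255))>0).astype(np.uint8)*box)
for z in(.0435,.058):
  P=pts(s,blu,z);print('blue',z,blu.sum(),P.mean(0),P.min(0),P.max(0))
box=np.zeros(h.shape[:2],np.uint8);box[150:210,300:370]=1
g=big((cv2.inRange(h,(45,100,40),(80,255,255))>0).astype(np.uint8)*box)
P=pts(s,g,.037).astype(np.float32);print('green',g.sum(),cv2.minAreaRect(P))
crop=cv2.resize(s['img'][145:225,200:300],None,fx=6,fy=6,interpolation=cv2.INTER_CUBIC);cv2.imwrite('pics/w1c.png',crop[:,:,::-1])
E
```

```text
[ 26  12 172] [170  16  49] [ 0 15 51] [122  29 134] [ 23  14 169] [ 16  35 124] [ 15  36 127] [ 17  36 126]Traceback (most recent call last):
  File "<stdin>", line 6, in <module>
  File "m.py", line 11, in big
    n,l,st,c=cv2.connectedComponentsWithStats(m);i=1+np.argmax(st[1:,4]);return (l==i).astype(np.uint8)
                                                     ~~~~~~~~~^^^^^^^^^^
    return _wrapfunc(a, 'argmax', axis=axis, out=out, **kwds)
    return bound(*args, **kwds)
ValueError: attempt to get argmax of an empty sequence
```

```bash
cat > m.py <<'E'
from h import *
from scipy.optimize import least_squares
def pts(s,m,z):
    v,u=np.nonzero(m);return ray(s,np.c_[u,v],z)[:,:2]
def big(m):
    m=m.astype(np.uint8);n,l,st,c=cv2.connectedComponentsWithStats(m);i=1+np.argmax(st[1:,4]);return (l==i).astype(np.uint8)
def box(s,x0,x1,y0,y1):
    b=np.zeros(s['img'].shape[:2],np.uint8);b[y0:y1,x0:x1]=1;return b
def circ(s,m,z,R=None):
    c,_=cv2.findContours(m,cv2.RETR_EXTERNAL,cv2.CHAIN_APPROX_NONE);c=max(c,key=len)
    c=cv2.convexHull(c)[:,0];Q=ray(s,c,z)[:,:2]
    f=lambda p:np.hypot(*(Q-p[:2]).T)-(R or p[2])
    o=least_squares(f,np.r_[Q.mean(0),R or .03],loss='soft_l1',f_scale=.0007);return o.x,np.abs(f(o.x)).mean()
def blue(s,b): 
    h=cv2.cvtColor(s['img'],cv2.COLOR_RGB2HSV);return big((cv2.inRange(h,(105,110,40),(125,255,255))>0)*b)
E
python3 - <<'E'
from m import *
s=snap('wrist'); h=cv2.cvtColor(s['img'],cv2.COLOR_RGB2HSV)
b=box(s,205,300,148,222)
d=big((h[:,:,1]<26)&(h[:,:,2]>145)&(b>0))
print('disc',d.sum(),circ(s,d,.042),circ(s,d,.042,.045))
bl=big((h[:,:,2]<75)&(b>0)); P=pts(s,bl,.042)
print('black',bl.sum(),P.min(0),P.max(0),circ(s,bl,.042,.0215))
m=blue(s,b)
for z in(.0435,.05,.058):
  P=pts(s,m,z);print('blue',z,m.sum(),P.mean(0),P.min(0),P.max(0))
g=big((cv2.inRange(h,(45,100,40),(80,255,255))>0)*box(s,300,370,150,210))
P=pts(s,g,.037).astype(np.float32);print('green',g.sum(),cv2.minAreaRect(P))
crop=cv2.resize(s['img'][145:225,200:300],None,fx=6,fy=6,interpolation=cv2.INTER_CUBIC);cv2.imwrite('pics/w1c.png',crop[:,:,::-1])
E
```

```text
disc 1605 (array([ 0.54895803, -0.09880002,  0.04367743]), np.float64(0.0013045582148079997)) (array([ 0.54977424, -0.10005675,  0.045     ]), np.float64(0.0014882435404926049))
black 446 [ 0.52964285 -0.11953156] [ 0.56914697 -0.08402124] (array([ 0.55073184, -0.09830214,  0.0215    ]), np.float64(0.0011656845424913697))
blue 0.0435 168 [ 0.5494901  -0.07933669] [ 0.54155525 -0.09698583] [ 0.56078859 -0.06587603]
blue 0.05 168 [ 0.54763903 -0.07876842] [ 0.53983991 -0.09611565] [ 0.55874426 -0.065538  ]
blue 0.058 168 [ 0.54536079 -0.078069  ] [ 0.53772873 -0.09504466] [ 0.55622815 -0.06512197]
green 402 ((0.577028751373291, 0.016791582107543945), (0.037032902240753174, 0.02001269906759262), 73.77111053466797)
```

View pics/w1c.png

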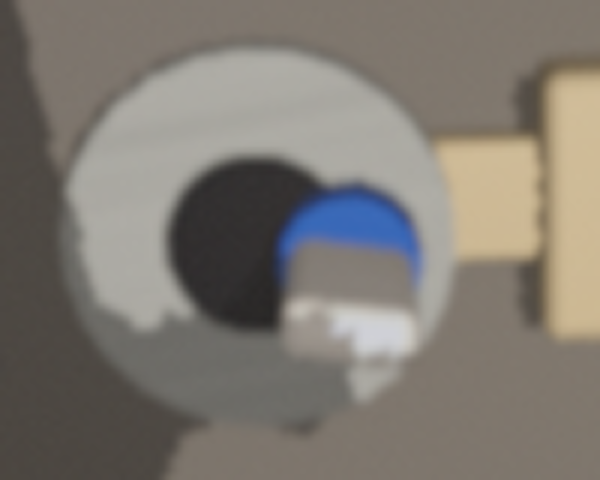

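```bash
cat >> m.py <<'E'
def rim(s,b,z=.058,R=.016):
    # far arc of the adapter's top rim: topmost blue pixel in each column
    m=blue(s,b);u=np.nonzero(m.any(0))[0];v=m.argmax(0)[u]
    Q=ray(s,np.c_[u,v-.5],z)[:,:2]
    o=least_squares(lambda p:np.hypot(*(Q-p).T)-R,Q.mean(0)+[-.01,0],loss='soft_l1',f_scale=.0007)
    return o.x,np.abs(o.fun).mean()
E
python3 - <<'E'
from m import *
s=snap('wrist');h=cv2.cvtColor(s['img'],cv2.COLOR_RGB2HSV)
print('rim',rim(s,box(s,205,300,148,222)))
# pad from black columns left/top in crop, disc from hand-read crop edges
rd=lambda L:np.array(L)/6.+[200-.4,145-.4]
def fit(L,R):
    Q=ray(s,rd(L),.042)[:,:2];o=least_squares(lambda p:np.hypot(*(Q-p).T)-R,Q.mean(0));return o.x,o.fun.round(4)
print('disc',fit([(255,45),(100,110),(66,190),(62,260),(105,365),(190,415),(300,427),(440,150),(456,230),(400,85)],.045))
print('pad',fit([(255,155),(190,185),(168,240),(185,300),(240,330),(310,170)],.0215))
# purple etc.
E
```

```text
rim (array([ 0.52625168, -0.07242138]), np.float64(0.0040057959970123125))
disc (array([ 0.54872503, -0.09976773]), array([ 0.0001,  0.0012, -0.0001,  0.0002,  0.0021,  0.0008,  0.0015,
        0.001 , -0.0003,  0.0031]))
pad (array([ 0.54999182, -0.09962956]), array([-0.    , -0.0001, -0.0003,  0.0004, -0.0006, -0.0003]))
```

```bash
sed -i 's/z=.058,R/z=.0435,R/; s/\[-.01,0\]/[.01,0]/' m.py
python3 - <<'E'
from m import *
s=snap('wrist')
print('rim',rim(s,box(s,205,300,148,222)))
a=snap('side');b=box(a,265,300,195,235);m=blue(a,b);v,u=np.nonzero(m)
print(u.min(),u.max(),v.max(),ray(a,[(u.min()+u.max())/2,v.max()+.5],.0435))
E
```

```text
rim (array([ 0.55716883, -0.08154763]), np.float64(0.0003036551683944497))
273 285 224 [[ 0.54919882 -0.10275378  0.0435    ]]
```

>>> move_arm:
  grip: [-0.2,-0.2,-0.2,-0.2,-0.2,-0.2]
  delta_pos:
    - [3.6,-1.4,-5]
    - [3.6,-1.4,-10]
    - [3.6,-1.4,-15]
    - [3.6,-1.4,-15]
    - [3.6,-1.4,-15]
    - [3.6,-1.4,-15]
  twist: [-5,-5,-5,-5,-5,-5]

```text
clock: 3.38
ee_pos: [0.5587, -0.0822, 0.1339]
ee_rot: [0.003, 0.184, 0.983, 0.0]
force: [-0.8, -0.0, -0.2]
finger_gap: 0.603
grasp_force: 0.0
```

Run:
```python
from h import *
s=snap('wrist'); S=snap('side'); st=r.get_state(); print(-cam(s)[1].T@cam(s)[2],st['ee_pos'],st['finger_gap'],st['force'])
B=cv2.resize(S['img'][150:270,215:345],(416,384),interpolation=cv2.INTER_CUBIC)
cv2.imwrite('pics/w2.png',np.hstack([cv2.resize(s['img'],(384,288)),cv2.resize(B,(384,354))[:288]])[:,:,::-1])
```

```text
[ 0.48061166 -0.05383039  0.27559646] [ 0.55805436 -0.08214237  0.13333104] 0.5999469741835036 [ 0.75217091 -0.69906735 -0.5606341 ]
```

View pics/w2.png

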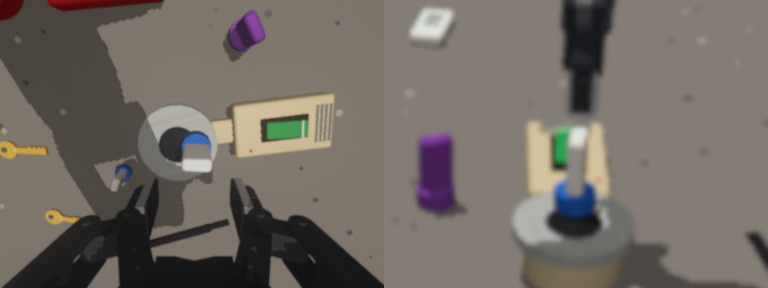

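The wrist view (left) shows the adapter at about (262,190) in full-size pixels, centred between the fingers, with the tester disc at (236,190). The side view (right) shows the finger above and behind the fob. I'll re-measure from here.

```bash
cat > c.py <<'E'
from m import *
def look(s,b):
    h=cv2.cvtColor(s['img'],cv2.COLOR_RGB2HSV)
    f,e=rim(s,b)
    bl=big((h[:,:,2]<75)&(h[:,:,1]<60)&(b>0))
    # black pad: near arc only, i.e. topmost pixels in columns clear of the adapter
    u=np.nonzero(bl.any(0))[0];v=bl.argmax(0)[u];mb=blue(s,b);k=u<np.nonzero(mb.any(0))[0].min()-1
    Q=ray(s,np.r_[np.c_[u,v-.5][k],np.c_[u,bl.shape[0]-bl[::-1].argmax(0)[u]-.5][k]],.042)[:,:2]
    o=least_squares(lambda p:np.hypot(*(Q-p).T)-.0215,Q.mean(0)+[0,.005],loss='soft_l1',f_scale=.0007)
    return f,e,o.x,np.abs(o.fun).mean(),k.sum()
E
python3 - <<'E'
from c import *
s=snap('wrist')
print(look(s,box(s,180,295,135,245)))
h=cv2.cvtColor(s['img'],cv2.COLOR_RGB2HSV)
g=big((cv2.inRange(h,(45,100,40),(80,255,255))>0)*box(s,320,460,130,210))
P=pts(s,g,.037).astype(np.float32);print('green',g.sum(),cv2.minAreaRect(P))
be=big((cv2.inRange(h,(12,50,140),(30,140,255))>0)*box(s,305,470,110,220))
print('brick',cv2.minAreaRect(pts(s,be,.026).astype(np.float32)))
E
```

```text
(array([ 0.55687166, -0.08121391]), np.float64(0.00016456417880430813), array([ 0.5500316 , -0.09906166]), np.float64(0.0006684900943813423), np.int64(29))
green 1084 ((0.5774480104446411, 0.01673596352338791), (0.03912441432476044, 0.02072620950639248), 74.09922790527344)
brick ((0.5786042213439941, 0.02057439461350441), (0.11462167650461197, 0.06572505831718445), 76.02252197265625)
```

>>> move_arm:
  grip: [-0.2,-0.2,-0.2,-0.2,-0.2,-0.2,-0.2,-0.2]
  delta_pos:
    - [0,0.1,-2]
    - [0,0.1,-4]
    - [0,0.1,-6]
    - [0,0.1,-7.5]
    - [0,0.1,-8.2]
    - [0,0.1,-8.5]
    - [0,0.1,-8.5]
    - [0,0.1,-8.5]
  twist: [0,0,0,0,0,0,0,0]

```text
clock: 4.53
ee_pos: [0.5574, -0.081, 0.0469]
ee_rot: [0.001, 0.184, 0.983, 0.0]
force: [-0.3, -0.3, -0.4]
finger_gap: 0.599
grasp_force: 0.0
```

Run:
```python
from h import *
s=snap('wrist'); S=snap('side');A=snap('scene'); st=r.get_state(); print(st['ee_pos'],st['finger_gap'],st['force'])
f=lambda I,x0,y0:cv2.resize(I[y0:y0+72,x0:x0+96],(384,288),interpolation=cv2.INTER_CUBIC)
cv2.imwrite('pics/w3.png',np.vstack([np.hstack([f(A['img'],175,160),f(S['img'],230,170)]),np.hstack([cv2.resize(s['img'],(384,288)),cv2.resize(s['img'][150:300,160:360],(384,288))])])[:,:,::-1])
```

```text
[ 0.55721786 -0.08103791  0.04671698] 0.6017088207853923 [-0.34310024 -0.01662692 -0.98916347]
```

View pics/w3.png

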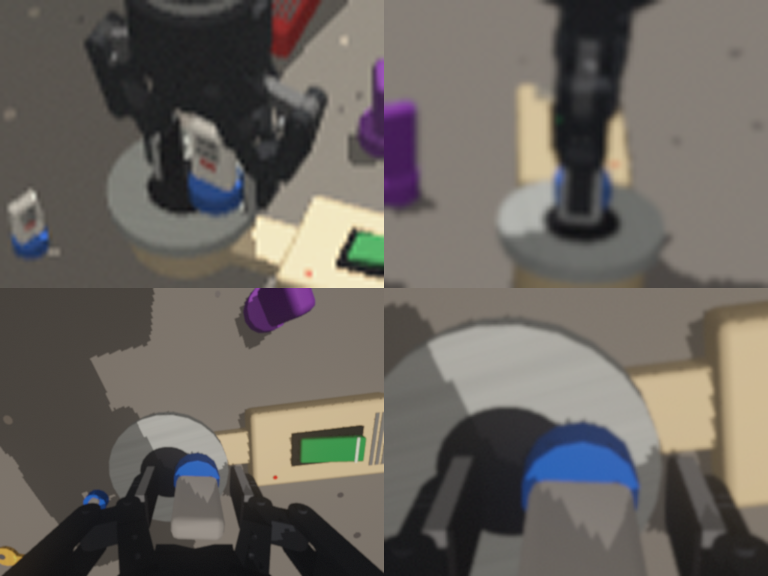

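The scene view (top left) shows the fob upright between the fingers. The side view shows a fingertip just above the deck, and the wrist view shows about 9 mm of clearance on each side. I'll lower 2 mm and push slowly along the line towards the pad.

>>> move_arm:
  grip: [-0.2,-0.2,-0.2,-0.2,-0.2,-0.2,-0.2,-0.2,-0.2,-0.2,-0.2,-0.2,-0.2,-0.2,-0.2,-0.2]
  delta_pos:
    - [0,0,-0.2]
    - [-0.1,-0.25,-0.2]
    - [-0.2,-0.5,-0.2]
    - [-0.25,-0.65,-0.2]
    - [-0.3,-0.78,-0.2]
    - [-0.35,-0.9,-0.2]
    - [-0.39,-1.02,-0.2]
    - [-0.44,-1.14,-0.2]
    - [-0.48,-1.26,-0.2]
    - [-0.53,-1.38,-0.2]
    - [-0.57,-1.5,-0.2]
    - [-0.62,-1.62,-0.2]
    - [-0.67,-1.74,-0.2]
    - [-0.71,-1.86,-0.2]
    - [-0.71,-1.86,-0.2]
    - [-0.71,-1.86,-0.2]
  twist: [0,0,0,0,0,0,0,0,0,0,0,0,0,0,0,0]

```text
clock: 6.68
ee_pos: [0.5498, -0.0997, 0.0443]
ee_rot: [-0.0, 0.184, 0.983, -0.0]
force: [0.3, -0.3, -0.2]
finger_gap: 0.597
grasp_force: 0.0
```

Run:
```python
from c import *
s=snap('wrist'); S=snap('side');A=snap('scene'); st=r.get_state(); print(st['ee_pos'],st['finger_gap'],st['force'])
m=blue(s,box(s,200,330,180,300));v,u=np.nonzero(m);print(u.min(),u.max(),v.min(),v.max())
print(rim(s,box(s,200,330,180,300)))
f=lambda I,x0,y0:cv2.resize(I[y0:y0+72,x0:x0+96],(384,288),interpolation=cv2.INTER_CUBIC)
cv2.imwrite('pics/w4.png',np.vstack([np.hstack([f(A['img'],175,160),f(S['img'],230,170)]),np.hstack([cv2.resize(s['img'],(384,288)),cv2.resize(s['img'][150:300,160:360],(384,288))])])[:,:,::-1])
```

```text
[ 0.5498109  -0.09963268  0.04428898] 0.5987102925997386 [0.56025318 0.20156662 0.49968391]
246 309 222 271
(array([ 0.55167727, -0.09206452]), np.float64(0.0003853704794456337))
```

View pics/w4.png

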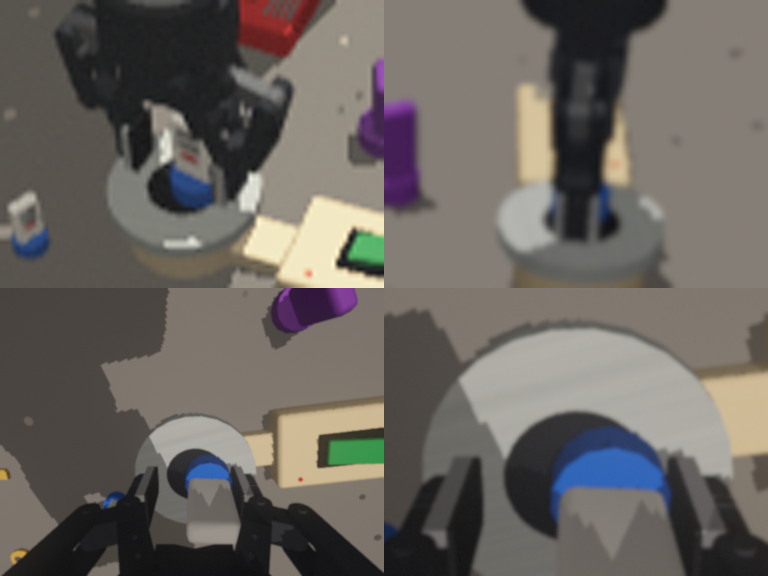

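The fob is still upright and now mostly on the pad, measured at (0.5517,-0.0921) against the pad centre at (0.550,-0.0993). It has about 7 mm to go in the same direction.

>>> move_arm:
  grip: [-0.2,-0.2,-0.2,-0.2,-0.2,-0.2,-0.2,-0.2,-0.2]
  delta_pos:
    - [-0.02,-0.1,0]
    - [-0.05,-0.22,0]
    - [-0.08,-0.34,0]
    - [-0.11,-0.46,0]
    - [-0.13,-0.56,0]
    - [-0.15,-0.64,0]
    - [-0.17,-0.71,0]
    - [-0.17,-0.71,0]
    - [-0.17,-0.71,0]
  twist: [0,0,0,0,0,0,0,0,0]

```text
clock: 7.95
ee_pos: [0.5482, -0.1068, 0.0443]
ee_rot: [0.0, 0.184, 0.983, -0.0]
force: [-0.6, 1.0, 0.1]
finger_gap: 0.599
grasp_force: 0.0
```

Run:
```python
from c import *
s=snap('wrist');st=r.get_state(); print(st['ee_pos'],st['finger_gap'],st['force'])
print(look(s,box(s,200,330,170,300)))
```

```text
[ 0.54818095 -0.10676503  0.04432894] 0.6027823161110892 [ 0.24080193  0.6531283  -0.13431682]
(array([ 0.549508  , -0.09836918]), np.float64(0.0002890069858701808), array([ 0.5500206 , -0.09991069]), np.float64(9.653892253344797e-05), np.int64(9))
```

The adapter is within about 1.5 mm of the pad centre. I'll back off to the mid-gap position and lift straight up.

>>> move_arm:
  grip: [-0.2,-0.2,-0.2,-0.2,-0.2,-0.2,-0.2,-0.2,-0.2,-0.2,-0.2,-0.2]
  delta_pos:
    - [0.05,0.2,0]
    - [0.1,0.5,0]
    - [0.15,0.8,0]
    - [0.15,0.8,0]
    - [0.15,0.8,1]
    - [0.15,0.8,3]
    - [0.15,0.8,6]
    - [0.15,0.8,10]
    - [0.15,0.8,14]
    - [-2,2,17]
    - [-4,4,18]
    - [-4,4,18]
  twist: [0,0,0,0,0,0,0,0,0,0,0,0]

```text
clock: 9.5
ee_pos: [0.5076, -0.0661, 0.2262]
ee_rot: [0.001, 0.184, 0.983, 0.0]
force: [-0.4, 0.1, -0.4]
finger_gap: 0.601
grasp_force: 0.0
```

Run:
```python
from c import *
s=snap('wrist');A=snap('scene');S=snap('side');st=r.get_state(); print(st['ee_pos'],st['finger_gap'],st['force'])
f=lambda I,x0,y0:cv2.resize(I[y0:y0+72,x0:x0+96],(384,288),interpolation=cv2.INTER_CUBIC)
cv2.imwrite('pics/w5.png',np.vstack([np.hstack([f(A['img'],195,180),f(S['img'],230,180)]),np.hstack([cv2.resize(s['img'],(384,288)),cv2.resize(s['img'][100:250,150:350],(384,288))])])[:,:,::-1])
b=blue(A,box(A,200,245,190,225));v,u=np.nonzero(b);print(u.min(),u.max(),v.min(),v.max())
```

```text
[ 0.50853923 -0.06704275  0.2242647 ] 0.5995369012567722 [0.96712715 0.01580647 0.02142108]
215 228 200 211
```

View pics/w5.png

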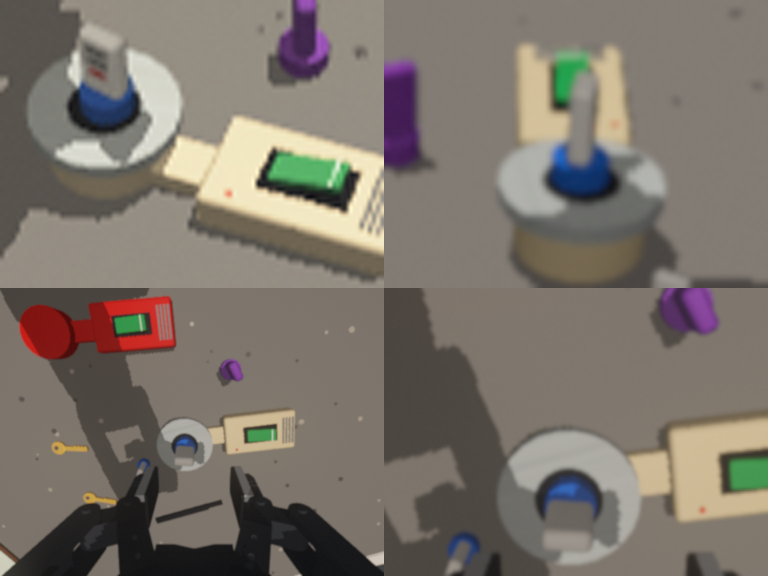

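The fob stands upright with a black ring visible all around the blue adapter. Next I'll shut the fingers and go above the raised end of the green rocker.

>>> move_arm:
  grip: [1,1,1,1,1,1,1,1,1,1,1]
  delta_pos:
    - [4,5,0]
    - [7.6,11,0]
    - [7.6,11,0]
    - [7.6,11,-4]
    - [7.6,11,-9]
    - [7.6,11,-13]
    - [7.6,11,-15]
    - [7.6,11,-16.5]
    - [7.6,11,-17]
    - [7.6,11,-17]
    - [7.6,11,-17]
  twist: [0,0,0,0,0,0,0,0,0,0,0]

```text
clock: 11.02
ee_pos: [0.5849, 0.0432, 0.0553]
ee_rot: [0.001, 0.184, 0.983, 0.0]
force: [0.4, 0.4, 0.2]
finger_gap: -0.0
grasp_force: 0.0
```

Run:
```python
from c import *
st=r.get_state(); print(st['ee_pos'],st['finger_gap'],st['force'])
A=snap('scene');S=snap('side')
f=lambda I,x0,y0:cv2.resize(I[y0:y0+72,x0:x0+96],(384,288),interpolation=cv2.INTER_CUBIC)
cv2.imwrite('pics/w6.png',np.hstack([f(A['img'],210,180),f(S['img'],230,160)])[:,:,::-1])
```

```text
[0.58488918 0.0432489  0.05527233] -0.00039710711651803047 [0.37320763 0.39616925 0.17926213]
```

View pics/w6.png

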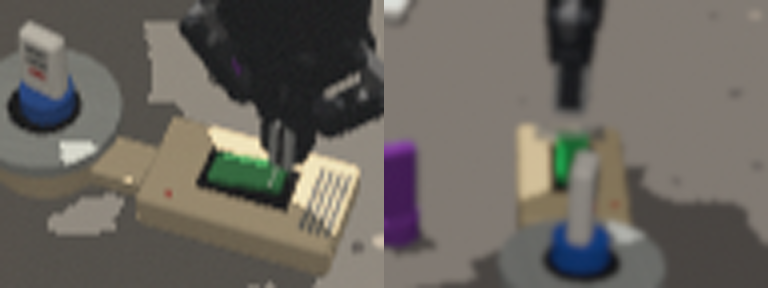

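The shut fingers sit right over the raised end of the green rocker, and the fob is standing untouched. I'll press down gradually.

>>> move_arm:
  grip: [1,1,1,1,1,1,1,1]
  delta_pos:
    - [0,0,-0.6]
    - [0,0,-1.1]
    - [0,0,-1.4]
    - [0,0,-1.6]
    - [0,0,-1.8]
    - [0,0,-2.0]
    - [0,0,-2.0]
    - [0,0,-2.0]
  twist: [0,0,0,0,0,0,0,0]

```text
clock: 12.12
ee_pos: [0.5845, 0.0432, 0.0344]
ee_rot: [0.0, 0.184, 0.983, 0.0]
force: [-0.1, 2.0, 3.0]
finger_gap: 0.002
grasp_force: 1.4
```

>>> move_arm:
  grip: [1,1,1,1,1]
  delta_pos:
    - [0,0,-0.1]
    - [0,0,-0.2]
    - [0,0,-0.3]
    - [0,0,-0.3]
    - [0,0,-0.3]
  twist: [0,0,0,0,0]

```text
clock: 12.75
ee_pos: [0.5846, 0.0433, 0.0334]
ee_rot: [0.001, 0.185, 0.983, 0.0]
force: [-3.0, 3.3, 14.8]
finger_gap: 0.001
grasp_force: 7.6
```

>>> move_arm:
  grip: [1,1,1]
  delta_pos:
    - [0,0,-0.1]
    - [0,0,-0.15]
    - [0,0,-0.15]
  twist: [0,0,0]

```text
clock: 13.12
ee_pos: [0.5847, 0.0433, 0.0332]
ee_rot: [0.001, 0.184, 0.983, 0.0]
force: [-5.9, 2.3, 22.5]
finger_gap: -0.005
grasp_force: 11.5
```

>>> move_arm:
  grip: [1,1,1,1,1,1,1,1,1,1,1]
  delta_pos:
    - [0,0,0.5]
    - [0,0,2]
    - [0,0,5]
    - [0,0,9]
    - [0,0,14]
    - [-4,3,18]
    - [-8,8,20]
    - [-10,12,20]
    - [-10,12,20]
    - [-10,12,20]
    - [-10,12,20]
  twist: [0,0,0,0,0,0,0,0,0,0,0]

```text
clock: 14.5
ee_pos: [0.4847, 0.1622, 0.2295]
ee_rot: [-0.0, 0.185, 0.983, -0.0]
force: [-0.4, 0.7, 0.2]
finger_gap: 0.002
grasp_force: 0.0
```

Run:
```python
from c import *
st=r.get_state(); print(st['ee_pos'],st['force'])
A=snap('scene');S=snap('side');s=snap('wrist')
f=lambda I,x0,y0:cv2.resize(I[y0:y0+72,x0:x0+96],(384,288),interpolation=cv2.INTER_CUBIC)
cv2.imwrite('pics/w7.png',np.vstack([np.hstack([f(A['img'],205,180),f(S['img'],230,170)]),np.hstack([cv2.resize(s['img'],(384,288)),cv2.resize(A['img'][100:325,100:400],(384,288))])])[:,:,::-1])
```

```text
[0.48474635 0.16224412 0.22947092] [-0.41504166  0.67466131  0.1948618 ]
```

View pics/w7.png

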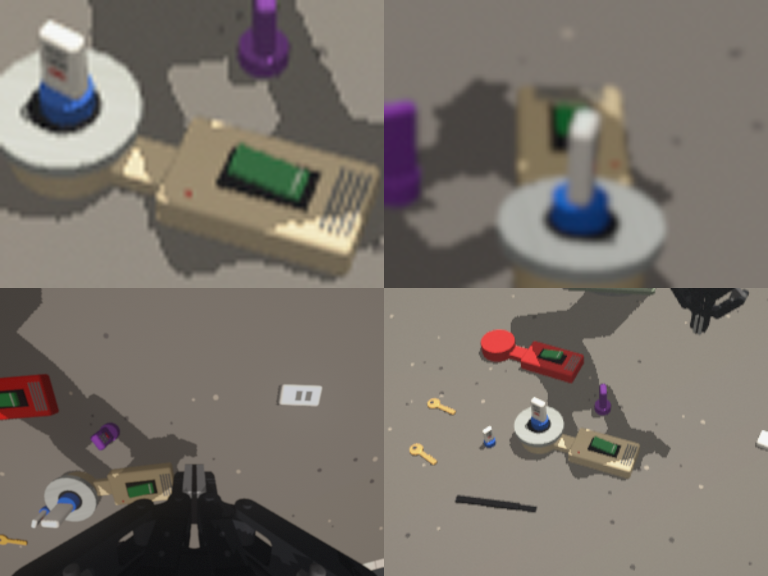

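The final views show the fob upright with black ring visible around its adapter. The rocker's far end is down and its near end is up. It met a hard stop at 22 N with the tip at z = 0.033, the expected fully pressed height. The keys, spudger and spare are where they were, so I'm handing in.

```bash
python3 -c "
from plant import order
print(order.hand_in())"
```

```text
the job is handed in; nothing more can be done
None
```

I nudged the fob onto the black centre pad, where it stands upright, then pressed the green rocker down to its stop and handed the job in at about 15 s; hand-in returned no verdict.

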